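# Put the spice jars and the shakers back in their holders

### The job

Tidy up the seasonings standing about on the open table: set the three black-capped spice jars into the wells of the dark wooden rack, the one with the blue label and blue cap disc in the middle well and the two with red labels and pale cap discs in the end wells, and set the two silver-capped shakers from the same open area (not the pair at the back by the wall) into the wells of the blue stand. Set each down gently instead of dropping it, never tip one over, and leave it standing upright on the floor of its own well. Do not disturb the tea glass, the clothes peg or the upside-down cup that stand among them.

Things in the scene. Friction and masses are not known exactly. Their poses are not given: they have to be found in the camera images.
- jar_red_1: Upright cylindrical spice jar, 41 mm in diameter and 105 mm tall, 75 to 155 g: clear body with a white, yellow and red label, black cap with a cream-and-gold disc in its top. Origin: centre of its underside; z up along its axis. It may be gripped from above anywhere on its side, best 60 to 85 mm above its foot. Starts upright on the table at any yaw. One of two that look alike.
- jar_red_2: Upright cylindrical spice jar, 41 mm in diameter and 105 mm tall, 75 to 155 g: clear body with a white, yellow and red label, black cap with a cream-and-gold disc in its top. Origin: centre of its underside; z up along its axis. It may be gripped from above anywhere on its side, best 60 to 85 mm above its foot. Starts upright on the table at any yaw. One of two that look alike.
- jar_blue: Upright cylindrical spice jar, 41 mm in diameter and 105 mm tall, 75 to 155 g: clear body with a dark-blue label, black cap with a dark-blue disc in its top. Origin: centre of its underside; z up along its axis. It may be gripped from above anywhere on its side, best 60 to 85 mm above its foot. Starts upright on the table at any yaw.
- shaker_1: Upright round shaker, 90 mm tall, 70 to 140 g: clear waisted body with grey contents, 44 mm in diameter at most, and a silver-grey domed cap about 34 mm in diameter (upper 20 mm). Grip it about 45 to 60 mm above its foot. Origin: centre of its underside; z up along its axis; it may lean 0.05 rad. One of two that look alike; it starts on the open table, not by the wall.
- shaker_2: Upright round shaker, 90 mm tall, 70 to 140 g: clear waisted body with grey contents, 44 mm in diameter at most, and a silver-grey domed cap about 34 mm in diameter (upper 20 mm). Grip it about 45 to 60 mm above its foot. Origin: centre of its underside; z up along its axis; it may lean 0.05 rad. One of two that look alike; it starts on the open table, not by the wall.
- spice_rack: Spice rack: a dark wooden block fixed to the table, 80 mm (x) by 212 mm (y) by 26 mm high, with three round wells in a row along its y axis. Origin: centre of its underside, on the table; x, y level, z up. The well centres lie at y = -66, 0 and +66 mm on its x = 0 line; each is 57 mm in diameter and 14 mm deep, its floor 12 mm above the origin.
- shaker_stand: Shaker stand: a blue painted block fixed to the table, 80 mm (x) by 154 mm (y) by 26 mm high, with two round wells along its y axis. Origin: centre of its underside, on the table; x, y level, z up. The well centres lie at y = -35 and +35 mm on its x = 0 line; each is 60 mm in diameter and 14 mm deep, its floor 12 mm above the origin.
- tea_glass: Clear waisted tea glass, 64 mm in diameter, 88 mm tall, standing upright; bystander, not to be moved. Origin: centre of its underside, z up.
- peg: Small wooden clothes peg lying flat, 15 x 72 x 12 mm (long along its y); bystander, not to be moved. Origin: centre of its underside, z up.
- small_cup: Small white coffee cup standing upside down, 62 x 84 x 53 mm with its handle towards its -y; bystander, not to be moved. Origin: under the middle of its outline (cup and handle), z up.
Not all that is in view belongs to the job. Leave any green or purple look-alike of the shaker_2 alone.

How it is judged:
By the outcome, as a careful person would: the job done as asked, in the order asked, and still so for the second after the job is handed in, with the robot touching nothing.
It also fails if it takes over 128 s, if anything falls off the work surface, if the arm or the gripper's body presses on something with over 40 N, if the wrist force passes 120 N, or if a joint passes its speed limit or range.

### The arm

A 6-joint arm with a two-finger parallel gripper is mounted at the origin on a cart in front of the work surface, level with it; the furniture and walls round the work are solid. World frame = base frame: x ahead of the robot, y to its left, z up, the work surface at z = 0. Lengths are in m, angles in rad, forces in N, time in s.
With the tool pointing down it reaches from about 0.35 to 0.975 m from the base axis. Payload 4.9 kg.
Tool frame: the origin (TCP) lies at the very end of the fingers, on their centre line; the grasp point (between the pads) lies 19 mm behind it; z points along the fingers, y is the line along which they close (so a half turn about z gives the same grasp; the last joint's range is limited). The gripper opens to 85 mm and grips with 20 to 120 N. Pads are 22 mm wide; open, the fingers measure 114 mm over their backs; the gripper's body (76 mm by 85 mm) begins 54 mm behind the grasp point. The pads swing forward as they close: fully open they stand 13 mm farther back than shut.
Start: joints at [-1.287, 0.053, 1.613, -0, 1.476, -0.119], TCP at [0.245, -0.575, 0.231] pointing down, gripper open.
Joint ranges: [-3.01, 3.01], [-1.01, 2.22], [0.06, 2.58], [-1.02, 4.17], [0.09, 2.62], [-3.14, 3.14]. Speed limits (rad/s): [2.57, 2.57, 3.14, 3.14, 3.14, 3.14].

### API

Orientations are given as a rotation vector (axis times angle).
In Python, from station import get_obs, optics, ctrl gives the robot as it stands.
- The arm moves only by the shell command python3 -m pendant 'ROWS' [FORCE]. ROWS is JSON, a list of rows, each a list of 3 entries, a list of its own where there are three numbers: the shift along the tool's x, y, z in mm, then the turn, a rotation vector about the tool's x, y, z in rad, then the opening, from 0 (shut) to 1 (fully open). A call has 1 to 12 rows; each row shifts and turns the commanded pose from where the row before left it, along the tool's axes as they then stand; what a row does not reach is not made up. A row lasts 1/12 s, in which the tool goes at most 41.7 mm and 7.16 degrees, less where a joint would pass 70% of its speed; a pose out of reach is approached as far as the arm can. A call is refused whole if a number of a shift passes 41.7 or a number of a turn 0.125, either way. A call with a gripper value outside its range is refused whole. The fingers move at their own pace and stop on an object; FORCE is the grip in N (left out, the last holds). Time passes only in rows, so rows that do not move let the fingers close. It gives the time, the measured TCP pose, the force, the opening and the grip force at its end, in the units of the state.
- get_obs(): the state, without advancing time (a new reading comes with each control period).
- optics.get_image(name): name is "scene" or "top" or "wrist"; returns the picture (480x640x3 uint8, red, green, blue); there is no depth.
- optics.camera_model(name): a dict with "fx", "fy", "cx", "cy" (pixels), "cam_to_world" (4x4, takes a point from camera to world coordinates). Camera axes: x right, y up, looking along -z (the intrinsics and any distortion apply to the point x, -y, -z); pixel columns grow to the right and rows downward; lengths in m; the calibration is good to about 2 mm. A picture is of the moment at which its call begins: read the wrist's pose just before it. camera_model takes no time and is no camera call; for the wrist camera it gives the pose at the moment of the call.
- ctrl.finish_job(): hands the job in; it is judged then, once.
The state is a dict: "t": time; "q": joint angles; "dq": joint speeds; "effort": joint torques, N m; "tool_pos": TCP position; "tool_rot": TCP orientation; "contact_force": force on the tool from outside, world axes, zero at the start; "wrist_torque": the same for the moment, N m; "opening": finger opening in m; "grip_force": force on a finger pad.
Only numpy, scipy, OpenCV 4.12 (cv2) and the standard library are available. Lean on these libraries where they do the work, as an engineer would, in place of code of your own. Each camera call takes 0.05 s, during which the arm holds its last target. There are 200 camera calls.

## Working session

There is one attempt and no reset: what is moved stays moved. The work goes in short steps, Python scripts to look and compute and a shell command to move; the robot and the scene stay as the last step left them, time stands still between calls to the robot, and variables do not carry over. Pictures are saved under pics/ and viewed, at most 14 in all, crops included, and the job is handed in when it is done.

```bash
ls; mkdir -p pics; python3 - <<'E'
from station import get_obs, optics, ctrl
import cv2
o=get_obs();print({k:o[k] for k in('t','tool_pos','tool_rot','opening')})
for n in('scene','top'):
    cv2.imwrite(f'pics/{n}0.png',optics.get_image(n)[:,:,::-1]); m=optics.camera_model(n);print(n,m)
print(optics.camera_model('wrist'))
E
```

```text
pics
{'t': 0.0, 'tool_pos': array([ 0.24484556, -0.5743769 ,  0.2300774 ]), 'tool_rot': array([-3.07610000e+00, -6.28094953e-01,  2.24862387e-04]), 'opening': 0.08548348784701819}
scene {'fx': 531.029161615933, 'fy': 531.029161615933, 'cx': 323.40292586993735, 'cy': 236.30648394946263, 'cam_to_world': array([[ 0.99288013,  0.0866272 , -0.08176053,  0.50860035],
       [-0.11884136,  0.67364886, -0.72943399, -0.92261406],
       [-0.00811094,  0.73395704,  0.67914746,  0.91402467],
       [ 0.        ,  0.        ,  0.        ,  1.        ]])}
top {'fx': 433.68506072975543, 'fy': 433.68506072975543, 'cx': 316.4069020856604, 'cy': 250.92423360278042, 'cam_to_world': array([[-0.01950464,  0.98214868, -0.18709234,  0.46541451],
       [-0.99980012, -0.01833775,  0.00796583,  0.00710421],
       [ 0.00439278,  0.18721031,  0.98231003,  0.8708807 ],
       [ 0.        ,  0.        ,  0.        ,  1.        ]])}
{'fx': 346.59685648213537, 'fy': 346.59685648213537, 'cx': 314.3072400310393, 'cy': 237.9480394586134, 'cam_to_world': array([[ 0.39133964,  0.88093917,  0.26608169,  0.31344994],
       [-0.92024457,  0.37518695,  0.11128649, -0.54531294],
       [-0.00179375, -0.28841105,  0.95750501,  0.37278207],
       [ 0.        ,  0.        ,  0.        ,  1.        ]])}
```

View pics/top0.png

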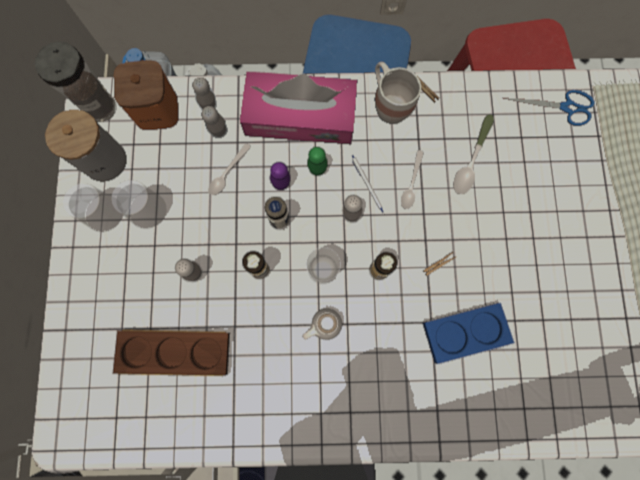

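View pics/scene0.png

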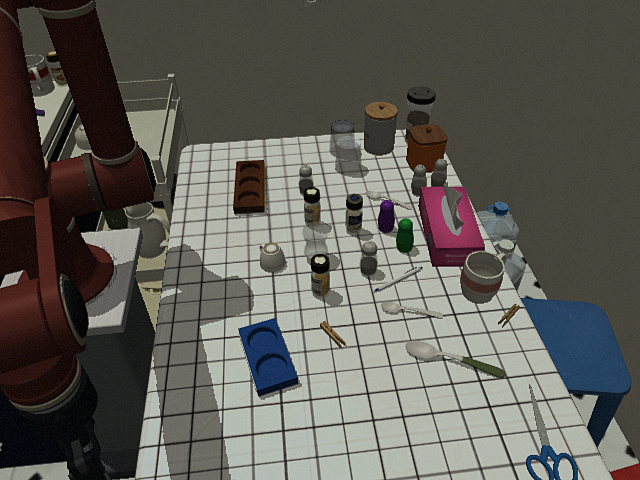

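The top view shows red-label jars at (254,262) and (384,263) and the blue-label jar at (276,210). Silver shakers on open table are at (187,268) and (353,206). The rack is at (172,352), the stand at (469,333), the glass at (323,265), the cup at (326,323) and the peg at (439,264). The candidates that don't fit are the wall pair of silver shakers at (203,90) and (213,120), and the purple and green look-alikes at (280,175) and (317,160). I'll measure next and confirm in an enlarged crop.

```bash
cat > h.py <<'E'
import numpy as np, cv2
from station import get_obs, optics, ctrl
def ray(m,u,v):
    T=m['cam_to_world'];d=np.stack([(np.asarray(u,float)-m['cx'])/m['fx'],-(np.asarray(v,float)-m['cy'])/m['fy'],-np.ones(np.shape(u))],-1)@T[:3,:3].T
    return T[:3,3],d
def plane(m,u,v,z):
    c,d=ray(m,u,v); return c+d*((z-c[2])/d[...,2])[...,None]
def proj(m,P):
    T=m['cam_to_world'];p=(np.asarray(P,float)-T[:3,3])@T[:3,:3]
    return np.stack([m['cx']+m['fx']*p[...,0]/-p[...,2],m['cy']-m['fy']*p[...,1]/-p[...,2]],-1)
def ring(c,r,z,n=60):
    a=np.linspace(0,2*np.pi,n);return np.stack([c[0]+r*np.cos(a),c[1]+r*np.sin(a),np.full(n,z)],-1)
E
python3 - <<'E'
from h import *
m=optics.camera_model('top');im=cv2.imread('pics/top0.png');hsv=cv2.cvtColor(im,cv2.COLOR_BGR2HSV);g=cv2.cvtColor(im,cv2.COLOR_BGR2GRAY)
def comp(mask,box):
    x0,y0,x1,y1=box;k=np.zeros_like(mask);k[y0:y1,x0:x1]=mask[y0:y1,x0:x1]
    n,l,s,c=cv2.connectedComponentsWithStats(k);i=1+s[1:,4].argmax();return l==i,s[i],c[i]
H,S,V=cv2.split(hsv)
for n,mask,box,L,W in(('rack',((S>90)&((H<20)|(H>165))).astype('u1'),(100,310,245,390),.212,.08),('stand',((S>110)&(H>95)&(H<130)).astype('u1'),(410,290,525,370),.154,.08)):
    k,s,c=comp(mask,box);v,u=np.nonzero(k);P=plane(m,u,v,.026)[:,:2]
    r=cv2.minAreaRect((P*1000).astype('f4'));print(n,s,r)
    if r[1][0]>r[1][1]: pass
caps={}
for n,(u,v),z in(('red1',(254,260),.105),('red2',(386,261),.105),('blue',(276,207),.105)):
    print(n,plane(m,u,v,z))
for n,(u,v) in(('sh1',(184,267)),('sh2',(353,202))): print(n,plane(m,u,v,.088))
ims=optics.get_image
cv2.imwrite('pics/crop1.png',cv2.resize(im[150:350,150:420],None,fx=2.95,fy=2.95,interpolation=2))
E
```

```text
rack [ 114  329  115   47 4866] ((436.14910888671875, 279.42047119140625), (212.4418182373047, 82.21654510498047), 87.4016342163086)
stand [ 424  304   89   59 3313] ((461.4190673828125, -287.036376953125), (77.44440460205078, 156.295654296875), 13.219963073730469)
red1 [0.59683992 0.11287461 0.105     ]
red2 [ 0.59058994 -0.12337876  0.105     ]
blue [0.69458708 0.07332448 0.105     ]
sh1 [0.58921065 0.24258666 0.088     ]
sh2 [ 0.70679493 -0.0698091   0.088     ]
```

View pics/crop1.png

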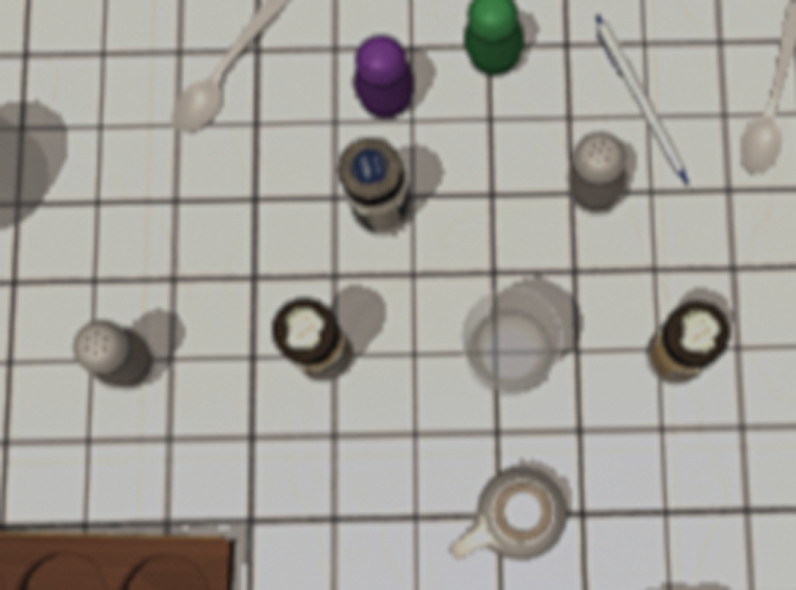

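The crop confirms it: the blue-disc jar is at (276,207), pale-disc jars at (254,262) and (386,263), and silver shakers with pierced caps at (184.6,267.6) and (353,204). Next I overlay the predicted geometry on both views to check it.

```bash
cat >> h.py <<'E'
def D(a):a=np.radians(a);return np.array([np.cos(a),np.sin(a)])
RC=np.array([.4361,.2794]);RA=87.4;SC=np.array([.4614,-.2870]);SA=103.2
W={'r-':RC-.066*D(RA),'r0':RC,'r+':RC+.066*D(RA),'s-':SC-.035*D(SA),'s+':SC+.035*D(SA)}
E
python3 - <<'E'
from h import *
out=[]
m=optics.camera_model('top')
px={'red1':(253.7,262.2,.105,.0205),'red2':(386.3,262.9,.105,.0205),'blue':(275.8,207,.105,.0205),'sh1':(184.6,267.6,.086,.017),'sh2':(353,204,.086,.017)}
for n,b in(('top',(90,150,540,390)),('scene',(210,140,440,410))):
    M=optics.camera_model(n);im=cv2.imread(f'pics/{n}0.png');x0,y0,x1,y1=b;f=1.75 if n=='top' else 2.2
    im=cv2.resize(im[y0:y1,x0:x1],None,fx=f,fy=f,interpolation=2)
    def dr(P,c): cv2.polylines(im,[((proj(M,P)-[x0,y0]+.5)*f*8).astype(int)],False,c,1,cv2.LINE_AA,3)
    for k,c in W.items(): dr(ring(c,.0285 if k[0]=='r' else .03,.026),(0,255,255))
    for C,A,L in((RC,RA,.106),(SC,SA,.077)):
        a,t=D(A),D(A-90);dr([[*(C+i*L*a+j*.04*t),.026] for i,j in((1,1),(1,-1),(-1,-1),(-1,1),(1,1))],(0,255,0))
    for k,(u,v,z,r) in px.items():
        P=plane(m,u,v,z); 
        if n=='top':print(k,P.round(4))
        dr(ring(P,r,z),(255,0,255));dr(ring(P,.0205,0),(0,0,255))
    out.append(im)
h=max(i.shape[0] for i in out)
for i,n in zip(out,('ovt','ovs')): cv2.imwrite(f'pics/{n}.png',i);print(i.shape)
E
```

```text
red1 [0.5929 0.1134 0.105 ]
red2 [ 0.5871 -0.1237  0.105 ]
blue [0.6946 0.0737 0.105 ]
sh1 [0.5884 0.2421 0.086 ]
sh2 [ 0.7035 -0.0699  0.086 ]
(420, 788, 3)
(594, 506, 3)
```

View pics/ovt.png

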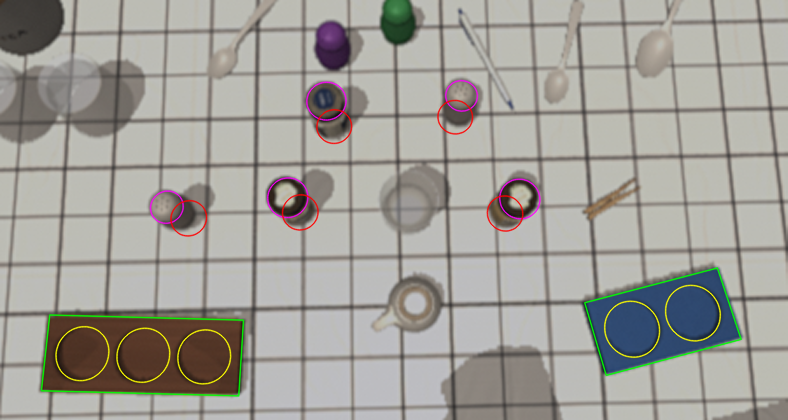

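View pics/ovs.png

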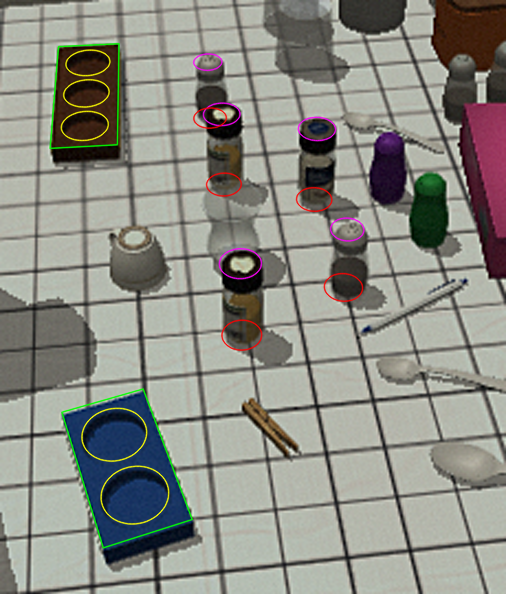

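Wells, block outlines, caps and feet agree in both views to within a few mm. Next I add a helper that computes the remaining shift, then turn the tool so its x is world +y and its y is world +x.

```bash
cat >> h.py <<'E'
from scipy.spatial.transform import Rotation as Ro
def togo(p,phi=None):
    o=get_obs();R=Ro.from_rotvec(o['tool_rot']).as_matrix();ph=np.degrees(np.arctan2(R[1,0],R[0,0]))
    s=R.T@(np.array(p)-o['tool_pos'])*1000;f=None if phi is None else -np.radians((phi-ph+180)%360-180).round(3)
    print('t',round(o['t'],2),'pos',o['tool_pos'].round(4),'phi',ph.round(2),'down',R[:,2].round(3),'| shift mm',s.round(1),'rows>=',(np.linalg.norm(s)/41.7).round(1),'turn',f,'F',o['contact_force'].round(1),'open',round(o['opening'],4),'grip',round(o['grip_force'],1),'q6',o['q'][5].round(2))
E
python3 -m pendant '[[[0,0,0],[0,0,-0.12],1],[[0,0,0],[0,0,-0.12],1],[[0,0,0],[0,0,-0.12],1],[[0,0,0],[0,0,-0.12],1],[[0,0,0],[0,0,-0.12],1],[[0,0,0],[0,0,-0.12],1],[[0,0,0],[0,0,-0.12],1],[[0,0,0],[0,0,-0.12],1],[[0,0,0],[0,0,-0.12],1],[[0,0,0],[0,0,-0.093],1]]'
python3 -c "
from h import *
togo([.593,.1134,.2],90)"
```

```text
t: 0.93
tool_pos: [0.2449, -0.5746, 0.2306]
tool_rot: [-2.209, -2.232, -0.001]
contact_force: [0.3, 0.3, 0.7]
opening: 0.0852
grip_force: 0.0
t 0.93 pos [ 0.2449 -0.5746  0.2306] phi 90.6 down [-0.     0.001 -1.   ] | shift mm [684.3 355.3  31.3] rows>= 18.5 turn 0.01 F [0.3 0.3 0.7] open 0.0852 grip 0.0 q6 -1.3
```

```bash
python3 -m pendant '[[[28,15,1],[0,0,0.01],1],[[28,15,1],[0,0,0],1],[[28,15,1],[0,0,0],1],[[28,15,1],[0,0,0],1],[[28,15,1],[0,0,0],1],[[28,15,1],[0,0,0],1],[[28,15,1],[0,0,0],1],[[28,15,1],[0,0,0],1],[[28,15,1],[0,0,0],1],[[28,15,1],[0,0,0],1],[[28,15,1],[0,0,0],1],[[28,15,1],[0,0,0],1]]' >/dev/null
python3 -m pendant '[[[28,15,1],[0,0,0],1],[[28,15,1],[0,0,0],1],[[28,15,1],[0,0,0],1],[[28,15,1],[0,0,0],1],[[28,15,1],[0,0,0],1],[[28,15,1],[0,0,0],1],[[28,15,1],[0,0,0],1],[[28,15,1],[0,0,0],1],[[28,15,1],[0,0,0],1],[[28,15,1],[0,0,0],1],[[28,15,1],[0,0,0],1],[[0,0,0],[0,0,0],1]]' >/dev/null
python3 - <<'E'
from h import *
togo([.593,.1134,.2],90)
im=optics.get_image('wrist');m=optics.camera_model('wrist');im=np.ascontiguousarray(im[:,:,::-1])
for c,z,r in(((.5929,.1134),.105,.0205),((.5929,.1134),0,.0205)):
    cv2.polylines(im,[proj(m,ring(c,r,z)).astype(int)],True,(255,0,255),1)
cv2.imwrite('pics/w1.png',im)
E
```

```text
t 2.93 pos [0.5939 0.0717 0.2073] phi 89.97 down [-0.001  0.002 -1.   ] | shift mm [41.7 -0.9  7.4] rows>= 1.0 turn -0.001 F [ 0.2 -1.7  0.8] open 0.0853 grip 0.0 q6 -0.0
```

View pics/w1.png

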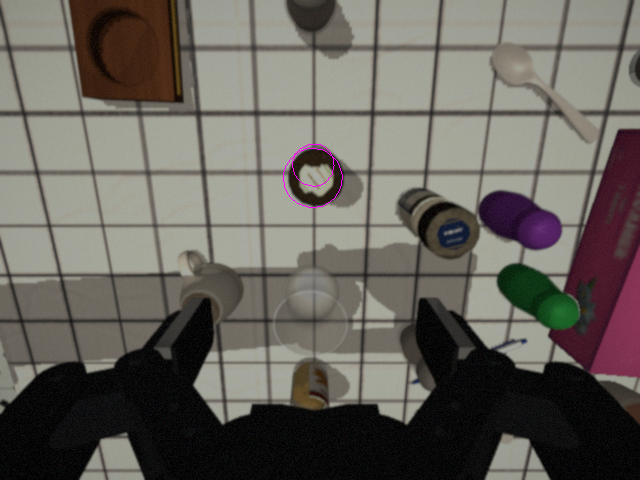

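The cap at (315,178) matches the predicted ring, so I descend on red jar 1 and grip it.

```bash
python3 -m pendant '[[[21,0,0],[0,0,0],1],[[21,-1,0],[0,0,0],1],[[0,0,0],[0,0,0],1],[[0,0,25],[0,0,0],1],[[0,0,25],[0,0,0],1],[[0,0,25],[0,0,0],1],[[0,0,25],[0,0,0],1],[[0,0,20],[0,0,0],1],[[0,0,16],[0,0,0],1],[[0,0,10],[0,0,0],1],[[0,0,5],[0,0,0],1],[[0,0,0],[0,0,0],1]]'
python3 -m pendant '[[[0,0,0],[0,0,0],0.4],[[0,0,0],[0,0,0],0.3],[[0,0,0],[0,0,0],0.3],[[0,0,0],[0,0,0],0.3],[[0,0,0],[0,0,0],0.3],[[0,0,0],[0,0,0],0.3],[[0,0,0],[0,0,0],0.3],[[0,0,0],[0,0,0],0.3]]' 35
python3 -c "
from h import *
togo([*W['r+'],.2],87.4)"
```

```text
t: 3.98
tool_pos: [0.5913, 0.1087, 0.0562]
tool_rot: [-2.227, -2.214, 0.003]
contact_force: [0.2, 0.1, -0.1]
opening: 0.0855
grip_force: 0.0
t: 4.65
tool_pos: [0.5932, 0.1096, 0.0587]
tool_rot: [2.226, 2.215, 0.003]
contact_force: [0.5, -0.3, 5.5]
opening: 0.04
grip_force: 35.9
t 4.65 pos [0.5932 0.1096 0.0587] phi 89.72 down [ 0.002  0.    -1.   ] | shift mm [ 235.  -154.9 -141.6] rows>= 7.6 turn 0.04 F [ 0.5 -0.3  5.5] open 0.04 grip 35.9 q6 0.06
```

```bash
python3 -m pendant '[[[0,0,-6],[0,0,0],0.3],[[0,0,-15],[0,0,0],0.3],[[0,0,-25],[0,0,0],0.3],[[0,0,-25],[0,0,0],0.3],[[0,0,-25],[0,0,0],0.3],[[0,0,-25],[0,0,0],0.3],[[0,0,-15],[0,0,0],0.3],[[0,0,-6],[0,0,0],0.3],[[0,0,0],[0,0,0],0.3]]'
python3 - <<'E'
from h import *
togo([*W['r+'],.2],87.4)
im=optics.get_image('wrist');m=optics.camera_model('wrist');o=get_obs();im=np.ascontiguousarray(im[:,:,::-1])
p=o['tool_pos']; cv2.polylines(im,[proj(m,ring(p,.0205,p[2]-.056+.105)).astype(int)],True,(255,0,255),1)
cv2.polylines(im,[proj(m,ring([p[0],p[1]+.004],.0205,p[2]-.056+.105)).astype(int)],True,(0,255,0),1)
cv2.imwrite('pics/w2.png',im)
E
```

```text
t: 5.4
tool_pos: [0.5927, 0.1095, 0.2008]
tool_rot: [2.226, 2.215, 0.003]
contact_force: [0.0, 0.4, -1.9]
opening: 0.0402
grip_force: 35.7
t 5.4 pos [0.5927 0.1095 0.2008] phi 89.71 down [ 0.002  0.    -1.   ] | shift mm [ 235.  -154.8    0.5] rows>= 6.7 turn 0.04 F [ 0.   0.4 -1.9] open 0.0402 grip 35.7 q6 0.06
```

View pics/w2.png

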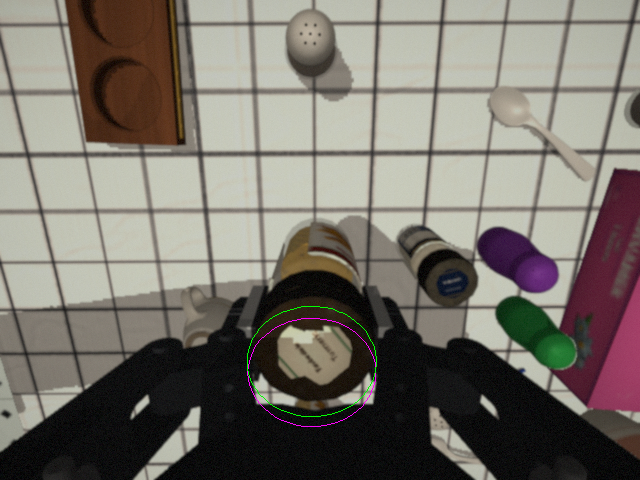

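The jar is held upright. Its cap centre at (314,353) lies about 5 mm toward tool +x of the TCP, so I correct for that and carry it to the far end well.

```bash
python3 -m pendant '[[[10,-7,0],[0,0,0],0.3],[[22,-15,0],[0,0,0],0.3],[[26,-18,0],[0,0,0],0.3],[[26,-18,0],[0,0,0],0.3],[[26,-18,0],[0,0,0],0.3],[[26,-18,0],[0,0,0],0.3],[[26,-18,0],[0,0,0],0.3],[[26,-17,0],[0,0,0],0.3],[[24,-15,0],[0,0,0],0.3],[[12,-8,0],[0,0,0],0.3],[[6,-3,0],[0,0,0.04],0.3],[[0,0,0],[0,0,0],0.3]]'
python3 -c "
from h import *
togo([*(W['r+']-.005*D(RA)),.0707],87.4)"
```

```text
t: 6.45
tool_pos: [0.4356, 0.3414, 0.1969]
tool_rot: [-2.267, -2.172, 0.006]
contact_force: [-0.6, 0.6, -0.7]
opening: 0.0402
grip_force: 35.8
t 6.45 pos [0.4356 0.3414 0.1969] phi 87.55 down [-0.004 -0.002 -1.   ] | shift mm [ -0.7   3.8 126.1] rows>= 3.0 turn 0.003 F [-0.6  0.6 -0.7] open 0.0402 grip 35.8 q6 0.57
```

```bash
python3 -m pendant '[[[0,3,15],[0,0,0],0.3],[[0,0,25],[0,0,0],0.3],[[0,0,25],[0,0,0],0.3],[[0,0,20],[0,0,0],0.3],[[0,0,14],[0,0,0],0.3],[[0,0,8],[0,0,0],0.3],[[0,0,4],[0,0,0],0.3],[[0,0,0],[0,0,0],0.3]]' >/dev/null
python3 - <<'E'
from h import *
togo([*(W['r+']-.005*D(RA)),.0707],87.4)
im=optics.get_image('top');m=optics.camera_model('top')
b=cv2.resize(im[310:400,90:250,::-1],None,fx=3.5,fy=3.5,interpolation=2)
im=optics.get_image('scene');a=cv2.resize(im[130:220,210:290,::-1],None,fx=3.5,fy=3.5,interpolation=2)
cv2.imwrite('pics/p1.png',np.vstack([np.hstack([b,a])])[:,:800])
E
```

```text
t 7.12 pos [0.4405 0.3394 0.0869] phi 87.42 down [-0.002 -0.001 -1.   ] | shift mm [ 0.8 -1.7 16.2] rows>= 0.4 turn 0.0 F [-0.4  0.5 -1.5] open 0.0403 grip 35.8 q6 0.57
```

View pics/p1.png

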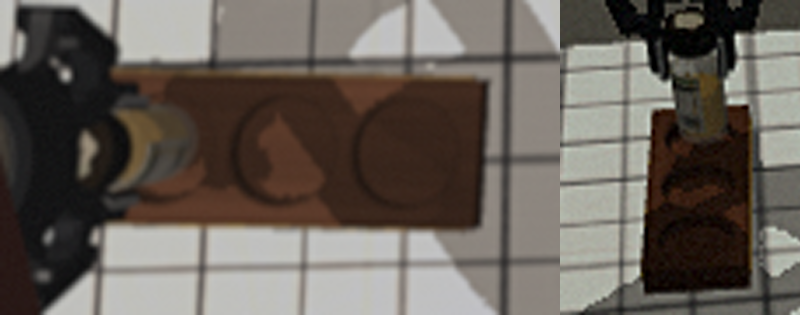

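Jar foot centre is at about (158,145) in the crop and the well centre at (164,146), about 3 mm apart. I shift 2 mm and lower slowly.

```bash
python3 -m pendant '[[[-2,-1,3],[0,0,0],0.3],[[0,0,4],[0,0,0],0.3],[[0,0,3],[0,0,0],0.3],[[0,0,2],[0,0,0],0.3],[[0,0,1],[0,0,0],0.3],[[0,0,0],[0,0,0],0.3]]'
python3 -m pendant '[[[0,0,1],[0,0,0],0.3],[[0,0,0],[0,0,0],0.3]]'
```

```text
t: 7.72
tool_pos: [0.44, 0.338, 0.0749]
tool_rot: [-2.271, -2.171, 0.001]
contact_force: [-0.7, -0.8, -1.0]
opening: 0.0399
grip_force: 35.8
t: 7.88
tool_pos: [0.4402, 0.3382, 0.0743]
tool_rot: [-2.271, -2.171, 0.0]
contact_force: [0.2, 0.3, -0.5]
opening: 0.0402
grip_force: 35.8
```

```bash
for i in 1 ; do python3 -m pendant '[[[0,0,1],[0,0,0],0.3],[[0,0,1],[0,0,0],0.3],[[0,0,0],[0,0,0],0.3]]' | sed -n 1,4p; python3 -m pendant '[[[0,0,1],[0,0,0],0.3],[[0,0,0],[0,0,0],0.3]]'| sed -n 1,4p; python3 -m pendant '[[[0,0,1],[0,0,0],0.3],[[0,0,0],[0,0,0],0.3]]'| sed -n 1,4p; done
```

```text
t: 8.13
tool_pos: [0.4401, 0.3381, 0.0721]
tool_rot: [-2.271, -2.171, 0.0]
contact_force: [-0.4, -0.3, -0.9]
t: 8.3
tool_pos: [0.4401, 0.3381, 0.0711]
tool_rot: [-2.271, -2.171, 0.001]
contact_force: [-0.3, -0.2, -0.5]
t: 8.47
tool_pos: [0.4404, 0.3383, 0.0707]
tool_rot: [-2.271, -2.171, -0.0]
contact_force: [-0.2, -0.3, 1.6]
```

Contact came at exactly the expected height, so I release gently and lift away.

```bash
python3 -m pendant '[[[0,0,0],[0,0,0],0.5],[[0,0,0],[0,0,0],0.6],[[0,0,0],[0,0,0],0.8],[[0,0,0],[0,0,0],0.8],[[0,0,0],[0,0,0],0.8],[[0,0,-10],[0,0,0],0.8],[[0,0,-25],[0,0,0],0.8],[[0,0,-30],[0,0,0],0.9],[[0,0,-30],[0,0,0],1],[[0,0,-30],[0,0,0],1],[[0,0,-10],[0,0,0],1]]'
python3 - <<'E'
from h import *
togo([.6946,.0737,.2],0)
im=optics.get_image('top')
b=cv2.resize(im[300:410,90:250,::-1],None,fx=2.5,fy=2.5,interpolation=2)
im=optics.get_image('scene');a=cv2.resize(im[120:230,210:290,::-1],None,fx=2.5,fy=2.5,interpolation=2)
cv2.imwrite('pics/p2.png',np.hstack([b,a]))
m=optics.camera_model('top');print('purple/green tops',plane(m,281,171,.085),plane(m,317,154,.085))
E
```

```text
t: 9.38
tool_pos: [0.4424, 0.3395, 0.212]
tool_rot: [2.269, 2.169, 0.014]
contact_force: [0.2, -0.0, 0.8]
opening: 0.0852
grip_force: 0.0
t 9.38 pos [0.4424 0.3395 0.212 ] phi 87.43 down [ 0.008  0.005 -1.   ] | shift mm [-254.2  263.8   12.8] rows>= 8.8 turn 1.526 F [ 0.2 -0.   0.8] open 0.0852 grip 0.0 q6 0.57
purple/green tops [0.77182554 0.06535548 0.085     ] [ 0.80515343 -0.00411951  0.085     ]
```

View pics/p2.png

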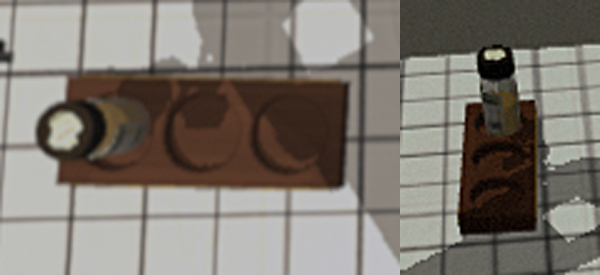

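The jar stands upright in the far end well: cap at (65,135) left panel, foot inside the well in both views. Now the blue jar, turning to yaw 40° for clearance from the purple look-alike.

```bash
python3 -m pendant '[[[0,0,0],[0,0,0.12],1],[[0,0,0],[0,0,0.12],1],[[0,0,0],[0,0,0.12],1],[[0,0,0],[0,0,0.12],1],[[0,0,0],[0,0,0.12],1],[[0,0,0],[0,0,0.12],1],[[0,0,0],[0,0,0.1],1],[[0,0,0],[0,0,0],1]]' >/dev/null
python3 -c "
from h import *
togo([.6946,.0737,.2],40)"
```

```text
t 10.15 pos [0.4391 0.3374 0.2025] phi 40.35 down [-0.004 -0.002 -1.   ] | shift mm [ 24.  366.5   2.1] rows>= 8.8 turn 0.006 F [-0.7 -0.5  0.5] open 0.0855 grip 0.0 q6 1.39
```

```bash
python3 -m pendant '[[[2,17,0],[0,0,0],1],[[2,33,0],[0,0,0],1],[[2,37,0],[0,0,0],1],[[2,37,0],[0,0,0],1],[[2,37,0],[0,0,0],1],[[2,37,0],[0,0,0],1],[[2,37,0],[0,0,0],1],[[2,37,0],[0,0,0],1],[[2,37,0],[0,0,0],1],[[3,33,0],[0,0,0],1],[[3,22,0],[0,0,0],1],[[0,2,0],[0,0,0],1]]' >/dev/null
python3 -m pendant '[[[0,0,0],[0,0,0],1]]' >/dev/null
python3 - <<'E'
from h import *
togo([.6946,.0737,.056],40)
E
```

```text
t 11.23 pos [0.6956 0.074  0.2029] phi 40.44 down [-0.003  0.    -1.   ] | shift mm [ -0.6  -0.  146.9] rows>= 3.5 turn 0.008 F [-0.6  0.3  0.5] open 0.0854 grip 0.0 q6 0.86
```

```bash
python3 -m pendant '[[[0,0,15],[0,0,0],1],[[0,0,25],[0,0,0],1],[[0,0,25],[0,0,0],1],[[0,0,25],[0,0,0],1],[[0,0,25],[0,0,0],1],[[0,0,16],[0,0,0],1],[[0,0,10],[0,0,0],1],[[0,0,5],[0,0,0],1],[[0,0,0],[0,0,0],1],[[0,0,0],[0,0,0],1]]' | sed -n 1,4p
python3 -m pendant '[[[0,0,0],[0,0,0],0.5],[[0,0,0],[0,0,0],0.3],[[0,0,0],[0,0,0],0.3],[[0,0,0],[0,0,0],0.3],[[0,0,0],[0,0,0],0.3],[[0,0,0],[0,0,0],0.3],[[0,0,0],[0,0,0],0.3],[[0,0,0],[0,0,0],0.3]]' 35
python3 -m pendant '[[[0,0,-6],[0,0,0],0.3],[[0,0,-15],[0,0,0],0.3],[[0,0,-25],[0,0,0],0.3],[[0,0,-25],[0,0,0],0.3],[[0,0,-25],[0,0,0],0.3],[[0,0,-25],[0,0,0],0.3],[[0,0,-15],[0,0,0],0.3],[[0,0,-6],[0,0,0],0.3],[[0,0,0],[0,0,0],0.3],[[0,0,0],[0,0,0],0.3]]' | sed -n 1,6p
python3 -c "
from h import *
togo([*W['r0'],.2],87.4)"
```

```text
t: 12.07
tool_pos: [0.6966, 0.0754, 0.0605]
tool_rot: [2.947, 1.086, 0.003]
contact_force: [-0.5, -0.1, 0.2]
t: 12.73
tool_pos: [0.6965, 0.0752, 0.0605]
tool_rot: [2.948, 1.086, 0.002]
contact_force: [-0.3, 1.2, 5.3]
opening: 0.0399
grip_force: 35.5
t: 13.57
tool_pos: [0.6953, 0.0751, 0.2001]
tool_rot: [-2.948, -1.086, 0.002]
contact_force: [0.4, -0.2, -1.1]
opening: 0.0401
grip_force: 35.5
t 13.57 pos [0.6953 0.0751 0.2001] phi 40.44 down [-0.002 -0.    -1.   ] | shift mm [ -64.8 -323.6    0.6] rows>= 7.9 turn -0.82 F [ 0.4 -0.2 -1.1] open 0.0401 grip 35.5 q6 0.87
```

```bash
python3 -m pendant '[[[-3,-16,0],[0,0,0],0.3],[[-6,-30,0],[0,0,0],0.3],[[-7,-34,0],[0,0,0],0.3],[[-7,-34,0],[0,0,0],0.3],[[-7,-34,0],[0,0,0],0.3],[[-7,-34,0],[0,0,0],0.3],[[-7,-34,0],[0,0,0],0.3],[[-7,-34,0],[0,0,0],0.3],[[-7,-34,0],[0,0,0],0.3],[[-5,-26,0],[0,0,0],0.3],[[-2,-14,0],[0,0,0],0.3],[[0,0,0],[0,0,0],0.3]]' | sed -n 2p
python3 -m pendant '[[[0,0,0],[0,0,-0.12],0.3],[[0,0,0],[0,0,-0.12],0.3],[[0,0,0],[0,0,-0.12],0.3],[[0,0,0],[0,0,-0.12],0.3],[[0,0,0],[0,0,-0.12],0.3],[[0,0,0],[0,0,-0.12],0.3],[[0,0,0],[0,0,-0.1],0.3],[[0,0,0],[0,0,0],0.3],[[0,0,0],[0,0,0],0.3]]' | sed -n 2p
python3 -c "
from h import *
togo([*(W['r0']+.002*D(RA)),.0725],87.4)"
```

```text
tool_pos: [0.4336, 0.2806, 0.1992]
tool_pos: [0.4367, 0.2788, 0.2003]
t 15.32 pos [0.4367 0.2788 0.2003] phi 87.21 down [-0.001 -0.001 -1.   ] | shift mm [  2.7  -0.5 127.8] rows>= 3.1 turn -0.003 F [-0.2  0.1 -2.2] open 0.0398 grip 35.6 q6 0.47
```

```bash
python3 -m pendant '[[[2,0,12],[0,0,0],0.3],[[0,0,24],[0,0,0],0.3],[[0,0,24],[0,0,0],0.3],[[0,0,22],[0,0,0],0.3],[[0,0,15],[0,0,0],0.3],[[0,0,9],[0,0,0],0.3],[[0,0,4],[0,0,0],0.3],[[0,0,0],[0,0,0],0.3],[[0,0,0],[0,0,0],0.3]]' |sed -n 1,4p
python3 - <<'E'
from h import *
togo([*(W['r0']+.002*D(RA)),.0725],87.4)
im=optics.get_image('top')
b=cv2.resize(im[300:410,90:250,::-1],None,fx=2.5,fy=2.5,interpolation=2)
im=optics.get_image('scene');a=cv2.resize(im[120:230,210:290,::-1],None,fx=2.5,fy=2.5,interpolation=2)
cv2.imwrite('pics/p3.png',np.hstack([b,a]))
E
```

```text
t: 16.07
tool_pos: [0.4368, 0.2818, 0.0919]
tool_rot: [2.271, 2.17, 0.002]
contact_force: [0.2, 0.0, -1.1]
t 16.07 pos [0.4368 0.2818 0.0919] phi 87.4 down [ 0.001  0.    -1.   ] | shift mm [-0.5 -0.7 19.4] rows>= 0.5 turn -0.0 F [ 0.2  0.  -1.1] open 0.0399 grip 35.7 q6 0.48
```

View pics/p3.png

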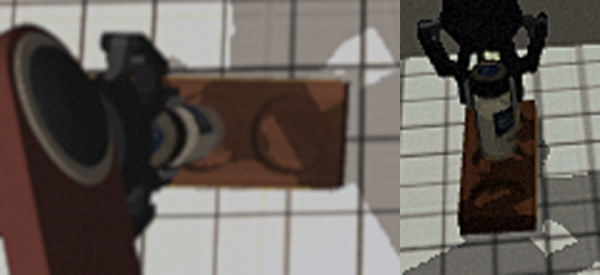

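The blue jar sits over the middle well, foot centre about (197,133) against well (204,132), so I lower it until contact.

```bash
python3 -m pendant '[[[-1,0,5],[0,0,0],0.3],[[0,0,5],[0,0,0],0.3],[[0,0,3],[0,0,0],0.3],[[0,0,2],[0,0,0],0.3],[[0,0,1],[0,0,0],0.3],[[0,0,0],[0,0,0],0.3],[[0,0,0],[0,0,0],0.3]]' | sed -n 2,4p
python3 -m pendant '[[[0,0,1],[0,0,0],0.3],[[0,0,1],[0,0,0],0.3],[[0,0,0],[0,0,0],0.3]]' | sed -n 2,4p
python3 -m pendant '[[[0,0,1],[0,0,0],0.3],[[0,0,0],[0,0,0],0.3]]'| sed -n 2,4p
```

```text
tool_pos: [0.4363, 0.2806, 0.0752]
tool_rot: [-2.271, -2.171, 0.0]
contact_force: [0.3, 0.6, -1.3]
tool_pos: [0.4362, 0.2805, 0.0732]
tool_rot: [-2.271, -2.171, 0.0]
contact_force: [-0.3, -0.3, -0.9]
tool_pos: [0.4365, 0.2807, 0.0725]
tool_rot: [2.271, 2.171, 0.001]
contact_force: [0.6, 0.2, -0.3]
```

```bash
python3 -m pendant '[[[0,0,1],[0,0,0],0.3],[[0,0,0],[0,0,0],0.3]]'| sed -n 2,4p
python3 -m pendant '[[[0,0,0],[0,0,0],0.5],[[0,0,0],[0,0,0],0.6],[[0,0,0],[0,0,0],0.8],[[0,0,0],[0,0,0],0.8],[[0,0,0],[0,0,0],0.8],[[0,0,-10],[0,0,0],0.8],[[0,0,-25],[0,0,0],0.8],[[0,0,-30],[0,0,0],0.9],[[0,0,-30],[0,0,0],1],[[0,0,-30],[0,0,0],1],[[0,0,-5],[0,0,0],1],[[0,0,0],[0,0,0],1]]' | sed -n 1,4p
python3 -c "
from h import *
togo([.5871,-.1237,.2],90)"
```

```text
tool_pos: [0.4366, 0.2808, 0.0725]
tool_rot: [-2.271, -2.171, -0.0]
contact_force: [-3.3, -1.5, 4.7]
t: 18.33
tool_pos: [0.4381, 0.2814, 0.2056]
tool_rot: [2.269, 2.169, 0.011]
contact_force: [0.3, -0.5, 0.5]
t 18.33 pos [0.4381 0.2814 0.2056] phi 87.42 down [ 0.007  0.003 -1.   ] | shift mm [-398.   167.1    5.3] rows>= 10.4 turn -0.045 F [ 0.3 -0.5  0.5] open 0.0851 grip 0.0 q6 0.47
```

```bash
python3 -m pendant '[[[0,0,0],[0,0,-0.045],1],[[-18,7,0],[0,0,0],1],[[-36,13,0],[0,0,0],1],[[-36,13,0],[0,0,0],1],[[-36,13,0],[0,0,0],1],[[-36,13,0],[0,0,0],1],[[-36,13,0],[0,0,0],1],[[-36,13,0],[0,0,0],1],[[-36,13,0],[0,0,0],1],[[-36,13,0],[0,0,0],1],[[-36,13,0],[0,0,0],1],[[-36,13,0],[0,0,0],1]]' >/dev/null
python3 -m pendant '[[[-18,7,0],[0,0,0],1],[[-8,4,0],[0,0,0],1],[[0,0,0],[0,0,0],1],[[0,0,0],[0,0,0],1]]' >/dev/null
python3 -c "
from h import *
togo([.5871,-.1237,.056],90)"
```

```text
t 19.67 pos [ 0.5835 -0.1226  0.2   ] phi 90.0 down [-0.002  0.001 -1.   ] | shift mm [ -1.3   3.9 144. ] rows>= 3.5 turn -0.0 F [0.1 0.5 0.8] open 0.0855 grip 0.0 q6 -0.33
```

```bash
python3 -m pendant '[[[-1,3,15],[0,0,0],1],[[0,0,25],[0,0,0],1],[[0,0,25],[0,0,0],1],[[0,0,25],[0,0,0],1],[[0,0,25],[0,0,0],1],[[0,0,16],[0,0,0],1],[[0,0,10],[0,0,0],1],[[0,0,2],[0,0,0],1],[[0,0,0],[0,0,0],1],[[0,0,0],[0,0,0],1]]' | sed -n 1,4p
python3 -m pendant '[[[0,0,0],[0,0,0],0.5],[[0,0,0],[0,0,0],0.3],[[0,0,0],[0,0,0],0.3],[[0,0,0],[0,0,0],0.3],[[0,0,0],[0,0,0],0.3],[[0,0,0],[0,0,0],0.3],[[0,0,0],[0,0,0],0.3],[[0,0,0],[0,0,0],0.3]]' 35
python3 -m pendant '[[[0,0,-6],[0,0,0],0.3],[[0,0,-15],[0,0,0],0.3],[[0,0,-25],[0,0,0],0.3],[[0,0,-25],[0,0,0],0.3],[[0,0,-25],[0,0,0],0.3],[[0,0,-25],[0,0,0],0.3],[[0,0,-15],[0,0,0],0.3],[[0,0,-6],[0,0,0],0.3],[[0,0,0],[0,0,0],0.3],[[0,0,0],[0,0,0],0.3]]' | sed -n 1,6p
python3 -c "
from h import *
togo([*W['r-'],.2],90)"
```

```text
t: 20.5
tool_pos: [0.5881, -0.1241, 0.0597]
tool_rot: [2.219, 2.221, 0.002]
contact_force: [-0.3, -0.2, -0.2]
t: 21.17
tool_pos: [0.5879, -0.1247, 0.0592]
tool_rot: [2.221, 2.22, 0.001]
contact_force: [0.2, -0.1, 5.7]
opening: 0.0398
grip_force: 35.4
t: 22.0
tool_pos: [0.5866, -0.1242, 0.199]
tool_rot: [-2.22, -2.22, 0.001]
contact_force: [-0.6, -0.8, -2.2]
opening: 0.0401
grip_force: 35.5
t 22.0 pos [ 0.5866 -0.1242  0.199 ] phi 90.0 down [-0.002  0.001 -1.   ] | shift mm [ 337.7 -153.5   -0.5] rows>= 8.9 turn -0.0 F [-0.6 -0.8 -2.2] open 0.0401 grip 35.5 q6 -0.33
```

```bash
python3 -m pendant '[[[16,-7,0],[0,0,0],0.3],[[30,-14,0],[0,0,0],0.3],[[34,-16,0],[0,0,0],0.3],[[34,-16,0],[0,0,0],0.3],[[34,-16,0],[0,0,0],0.3],[[34,-16,0],[0,0,0],0.3],[[34,-16,0],[0,0,0],0.3],[[34,-16,0],[0,0,0],0.3],[[34,-15,0],[0,0,0],0.3],[[30,-12,0],[0,0,0],0.3],[[16,-7,0],[0,0,0],0.3],[[7,-3,0],[0,0,0.045],0.3]]' | sed -n 2p
python3 -m pendant '[[[0,0,0],[0,0,0],0.3],[[0,0,0],[0,0,0],0.3]]' | sed -n 2p
python3 -c "
from h import *
togo([*W['r-'],.0712],87.4)"
```

```text
tool_pos: [0.4302, 0.2149, 0.198]
tool_pos: [0.4319, 0.2128, 0.1986]
t 23.17 pos [0.4319 0.2128 0.1986] phi 87.56 down [-0.003 -0.001 -1.   ] | shift mm [  0.9   1.5 127.4] rows>= 3.1 turn 0.003 F [-0.4  0.  -1.4] open 0.0402 grip 35.6 q6 0.35
```

```bash
python3 -m pendant '[[[1,1,12],[0,0,0],0.3],[[0,0,24],[0,0,0],0.3],[[0,0,24],[0,0,0],0.3],[[0,0,22],[0,0,0],0.3],[[0,0,15],[0,0,0],0.3],[[0,0,8],[0,0,0],0.3],[[0,0,6],[0,0,0],0.3],[[0,0,5],[0,0,0],0.3],[[0,0,4],[0,0,0],0.3],[[0,0,3],[0,0,0],0.3],[[0,0,0],[0,0,0],0.3],[[0,0,0],[0,0,0],0.3]]' |sed -n 1,4p
python3 -m pendant '[[[0,0,1],[0,0,0],0.3],[[0,0,1],[0,0,0],0.3],[[0,0,0],[0,0,0],0.3]]' | sed -n 2,4p
```

```text
t: 24.17
tool_pos: [0.4347, 0.2137, 0.0778]
tool_rot: [2.27, 2.171, 0.001]
contact_force: [-0.1, 0.9, -0.8]
tool_pos: [0.4344, 0.2136, 0.0754]
tool_rot: [2.271, 2.171, 0.001]
contact_force: [0.3, -0.1, -1.3]
```

```bash
python3 -m pendant '[[[0,0,1],[0,0,0],0.3],[[0,0,1],[0,0,0],0.3],[[0,0,1],[0,0,0],0.3],[[0,0,0],[0,0,0],0.3]]' | sed -n 2,4p
python3 -m pendant '[[[0,0,1],[0,0,0],0.3],[[0,0,0],[0,0,0],0.3]]' | sed -n 2,4p
python3 -m pendant '[[[0,0,1],[0,0,0],0.3],[[0,0,0],[0,0,0],0.3]]' | sed -n 2,4p
```

```text
tool_pos: [0.4341, 0.2135, 0.072]
tool_rot: [-2.271, -2.171, 0.001]
contact_force: [0.8, -0.4, -1.6]
tool_pos: [0.4344, 0.2136, 0.0713]
tool_rot: [2.271, 2.171, 0.0]
contact_force: [-0.2, 0.5, -0.5]
tool_pos: [0.4345, 0.2137, 0.0712]
tool_rot: [-2.271, -2.171, 0.0]
contact_force: [-1.6, -1.3, 4.5]
```

```bash
python3 -m pendant '[[[0,0,0],[0,0,0],0.5],[[0,0,0],[0,0,0],0.6],[[0,0,0],[0,0,0],0.8],[[0,0,0],[0,0,0],0.8],[[0,0,0],[0,0,0],0.8],[[0,0,-10],[0,0,0],0.8],[[0,0,-25],[0,0,0],0.8],[[0,0,-30],[0,0,0],0.9],[[0,0,-30],[0,0,0],1],[[0,0,-30],[0,0,0],1],[[0,0,-5],[0,0,0],1],[[0,0,0],[0,0,-0.045],1]]' | sed -n 1,4p
python3 -m pendant '[[[0,15,0],[0,0,0],1],[[-4,25,0],[0,0,0],1],[[-4,25,0],[0,0,0],1],[[-4,25,0],[0,0,0],1],[[-4,25,0],[0,0,0],1],[[0,25,0],[0,0,0],1],[[0,12,0],[0,0,0],1],[[0,0,0],[0,0,0],1],[[0,0,0],[0,0,0],1]]' | sed -n 1,4p
python3 - <<'E'
from h import *
togo([.5884,.2421,.033],90)
im=np.ascontiguousarray(optics.get_image('wrist')[:,:,::-1]);m=optics.camera_model('wrist')
for z,r in((.09,.017),(0,.02)): cv2.polylines(im,[proj(m,ring((.5884,.2421),r,z)).astype(int)],True,(255,0,255),1)
t=optics.get_image('top')[140:380,90:410,::-1]
cv2.imwrite('pics/p4.png',np.hstack([im,]));cv2.imwrite('pics/p4.png',np.hstack([cv2.resize(im[:360],(480,270)),cv2.resize(t,(320,270))]))
E
```

```text
t: 26.08
tool_pos: [0.4363, 0.2142, 0.2049]
tool_rot: [2.218, 2.22, 0.011]
contact_force: [0.3, 0.9, -1.1]
t: 26.83
tool_pos: [0.5863, 0.1974, 0.2]
tool_rot: [-2.221, -2.221, 0.001]
contact_force: [-0.5, -0.5, 0.9]
t 26.83 pos [0.5863 0.1974 0.2   ] phi 89.98 down [-0.001 -0.    -1.   ] | shift mm [ 44.7   2.3 167. ] rows>= 4.1 turn -0.0 F [-0.5 -0.5  0.9] open 0.0857 grip 0.0 q6 0.2
```

View pics/p4.png

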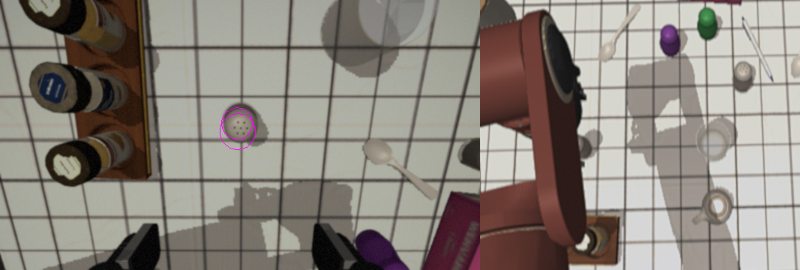

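All three jars stand in their wells with the blue one in the middle: caps at (55,90), (75,165) and (90,0) in the left panel. The shaker cap at (240,127) matches the prediction, so I descend on it.

```bash
python3 -m pendant '[[[24,2,0],[0,0,0],1],[[23,1,0],[0,0,0],1],[[0,0,15],[0,0,0],1],[[0,0,25],[0,0,0],1],[[0,0,25],[0,0,0],1],[[0,0,25],[0,0,0],1],[[0,0,25],[0,0,0],1],[[0,0,20],[0,0,0],1],[[0,0,15],[0,0,0],1],[[0,0,10],[0,0,0],1],[[0,0,5],[0,0,0],1],[[0,0,0],[0,0,0],1]]' | sed -n 1,4p
python3 -m pendant '[[[0,0,0],[0,0,0],0.5],[[0,0,0],[0,0,0],0.3],[[0,0,0],[0,0,0],0.3],[[0,0,0],[0,0,0],0.25],[[0,0,0],[0,0,0],0.25],[[0,0,0],[0,0,0],0.25],[[0,0,0],[0,0,0],0.25],[[0,0,0],[0,0,0],0.25]]' 30
```

```text
t: 27.93
tool_pos: [0.5886, 0.2443, 0.0345]
tool_rot: [-2.221, -2.221, 0.002]
contact_force: [0.5, 0.2, 0.9]
t: 28.6
tool_pos: [0.5905, 0.2448, 0.0369]
tool_rot: [2.221, 2.221, 0.003]
contact_force: [-0.5, -0.1, 5.1]
opening: 0.0373
grip_force: 30.3
```

```bash
python3 -m pendant '[[[0,0,-6],[0,0,0],0.25],[[0,0,-15],[0,0,0],0.25],[[0,0,-25],[0,0,0],0.25],[[0,0,-25],[0,0,0],0.25],[[0,0,-25],[0,0,0],0.25],[[0,0,-25],[0,0,0],0.25],[[0,0,-20],[0,0,0],0.25],[[0,0,-8],[0,0,0],0.25],[[0,0,0],[0,0,0],0.25],[[0,0,0],[0,0,0],0.25]]'
python3 -c "
from h import *
togo([*W['s-'],.185],90)"
```

```text
t: 29.43
tool_pos: [0.589, 0.2445, 0.184]
tool_rot: [-2.221, -2.221, 0.0]
contact_force: [0.2, 0.4, -1.9]
opening: 0.0376
grip_force: 30.0
t 29.43 pos [0.589  0.2445 0.184 ] phi 90.0 down [-0. -0. -1.] | shift mm [-565.5 -119.6   -0.9] rows>= 13.9 turn -0.0 F [ 0.2  0.4 -1.9] open 0.0376 grip 30.0 q6 0.28
```

```bash
python3 -m pendant '[[[-15,-3,0],[0,0,0],0.25],[[-30,-6,0],[0,0,0],0.25],[[-30,-6,0],[0,0,0],0.25],[[-30,-6,0],[0,0,0],0.25],[[-30,-6,0],[0,0,0],0.25],[[-30,-6,0],[0,0,0],0.25],[[-30,-7,0],[0,0,0],0.25],[[-30,-7,0],[0,0,0],0.25],[[-30,-7,0],[0,0,0],0.25],[[-30,-7,0],[0,0,0],0.25],[[-30,-7,0],[0,0,0],0.25],[[-30,-7,0],[0,0,0],0.25]]' | sed -n 2p
python3 -m pendant '[[[-30,-6,0],[0,0,0],0.25],[[-30,-6,0],[0,0,0],0.25],[[-30,-7,0],[0,0,0],0.25],[[-30,-7,0],[0,0,0],0.25],[[-30,-7,0],[0,0,0],0.25],[[-30,-7,0],[0,0,0],0.25],[[-20,-4,0],[0,0,0],0.25],[[-12,-2,0],[0,0,0],0.25],[[-8,0,0],[0,0,0],0.25],[[0,0,0],[0,0,-0.115],0.25],[[0,0,0],[0,0,-0.115],0.25],[[0,0,0],[0,0,0],0.25]]' | sed -n 2p
python3 -c "
from h import *
togo([*W['s-'],.0489],103.2)"
```

```text
tool_pos: [0.512, -0.1019, 0.1818]
tool_pos: [0.468, -0.3197, 0.1832]
t 31.43 pos [ 0.468  -0.3197  0.1832] phi 103.31 down [-0.001  0.002 -1.   ] | shift mm [ -2.    1.2 134.3] rows>= 3.2 turn 0.002 F [-0.8 -0.7 -1.3] open 0.0373 grip 30.0 q6 -0.96
```

```bash
python3 -m pendant '[[[-1,1,12],[0,0,0],0.25],[[0,0,24],[0,0,0],0.25],[[0,0,24],[0,0,0],0.25],[[0,0,24],[0,0,0],0.25],[[0,0,16],[0,0,0],0.25],[[0,0,9],[0,0,0],0.25],[[0,0,5],[0,0,0],0.25],[[0,0,0],[0,0,0],0.25],[[0,0,0],[0,0,0],0.25]]' |sed -n 2,4p
python3 - <<'E'
from h import *
togo([*W['s-'],.0489],103.2)
im=optics.get_image('top')
b=cv2.resize(im[280:390,400:540,::-1],None,fx=2.5,fy=2.5,interpolation=2)
im=optics.get_image('scene');a=cv2.resize(im[290:400,220:320,::-1],None,fx=2.5,fy=2.5,interpolation=2)
cv2.imwrite('pics/p5.png',np.hstack([b,a]))
E
```

```text
tool_pos: [0.47, -0.3214, 0.0709]
tool_rot: [1.952, 2.461, -0.0]
contact_force: [-0.1, -0.3, -0.6]
t 32.18 pos [ 0.47   -0.3214  0.0709] phi 103.16 down [ 0.001 -0.001 -1.   ] | shift mm [ 0.4 -0.5 22. ] rows>= 0.5 turn -0.001 F [-0.1 -0.3 -0.6] open 0.0376 grip 30.0 q6 -0.96
```

View pics/p5.png

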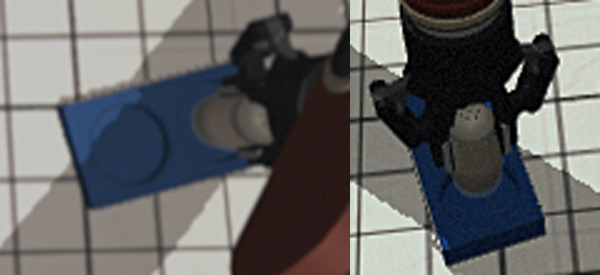

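The shaker foot is at about (217,125) against the well centre at (215,122), so it's well centred and I lower it.

```bash
python3 -m pendant '[[[0,0,5],[0,0,0],0.25],[[0,0,5],[0,0,0],0.25],[[0,0,4],[0,0,0],0.25],[[0,0,3],[0,0,0],0.25],[[0,0,2],[0,0,0],0.25],[[0,0,1],[0,0,0],0.25],[[0,0,0],[0,0,0],0.25],[[0,0,0],[0,0,0],0.25]]' | sed -n 2,4p
python3 -m pendant '[[[0,0,1],[0,0,0],0.25],[[0,0,0],[0,0,0],0.25]]' | sed -n 2,4p
python3 -m pendant '[[[0,0,1],[0,0,0],0.25],[[0,0,0],[0,0,0],0.25]]' | sed -n 2,4p
```

```text
tool_pos: [0.4696, -0.3212, 0.0503]
tool_rot: [-1.952, -2.462, -0.0]
contact_force: [0.1, 0.1, -0.7]
tool_pos: [0.4696, -0.3213, 0.0494]
tool_rot: [1.952, 2.462, -0.0]
contact_force: [-0.6, -0.9, -1.9]
tool_pos: [0.4698, -0.3215, 0.0489]
tool_rot: [1.951, 2.461, -0.0]
contact_force: [-1.0, 1.2, 2.0]
```

```bash
python3 -m pendant '[[[0,0,0],[0,0,0],0.5],[[0,0,0],[0,0,0],0.6],[[0,0,0],[0,0,0],0.8],[[0,0,0],[0,0,0],0.8],[[0,0,0],[0,0,0],0.8],[[0,0,-10],[0,0,0],0.8],[[0,0,-25],[0,0,0],0.8],[[0,0,-30],[0,0,0],0.9],[[0,0,-30],[0,0,0],1],[[0,0,-30],[0,0,0],1],[[0,0,-25],[0,0,0],1],[[0,0,0],[0,0,0],1]]' | sed -n 1,4p
python3 -c "
from h import *
togo([.7045,-.0695,.2],103.2)"
```

```text
t: 34.28
tool_pos: [0.4722, -0.3236, 0.2067]
tool_rot: [1.944, 2.452, -0.001]
contact_force: [-0.2, 0.3, 0.9]
t 34.28 pos [ 0.4722 -0.3236  0.2067] phi 103.18 down [ 0.009 -0.008 -1.   ] | shift mm [194.5 284.    6.7] rows>= 8.3 turn -0.0 F [-0.2  0.3  0.9] open 0.0852 grip 0.0 q6 -0.96
```

```bash
python3 -m pendant '[[[10,14,0],[0,0,0],1],[[20,29,0],[0,0,0],1],[[21,31,0],[0,0,0],1],[[21,31,0],[0,0,0],1],[[21,31,0],[0,0,0],1],[[21,31,0],[0,0,0],1],[[21,31,0],[0,0,0],1],[[21,31,0],[0,0,0],1],[[20,29,0],[0,0,0],1],[[12,17,0],[0,0,0],1],[[6,9,0],[0,0,0],1],[[0,0,0],[0,0,0],1]]' | sed -n 2p
python3 -m pendant '[[[0,0,0],[0,0,0],1]]' | sed -n 2p
python3 -c "
from h import *
togo([.7055,-.0695,.0345],103.2)"
```

```text
tool_pos: [0.7026, -0.0659, 0.1979]
tool_pos: [0.7014, -0.0679, 0.198]
t 35.37 pos [ 0.7014 -0.0679  0.198 ] phi 103.19 down [-0.001 -0.    -1.   ] | shift mm [ -2.4   3.8 163.5] rows>= 3.9 turn -0.0 F [ 0.8 -1.1 -0.4] open 0.0856 grip 0.0 q6 -0.43
```

```bash
python3 -m pendant '[[[-2,3,0],[0,0,0],1],[[0,0,14],[0,0,0],1],[[0,0,25],[0,0,0],1],[[0,0,25],[0,0,0],1],[[0,0,25],[0,0,0],1],[[0,0,25],[0,0,0],1],[[0,0,20],[0,0,0],1],[[0,0,15],[0,0,0],1],[[0,0,10],[0,0,0],1],[[0,0,4],[0,0,0],1],[[0,0,0],[0,0,0],1],[[0,0,0],[0,0,0],1]]' | sed -n 1,4p
python3 -m pendant '[[[0,0,0],[0,0,0],0.5],[[0,0,0],[0,0,0],0.3],[[0,0,0],[0,0,0],0.3],[[0,0,0],[0,0,0],0.25],[[0,0,0],[0,0,0],0.25],[[0,0,0],[0,0,0],0.25],[[0,0,0],[0,0,0],0.25],[[0,0,0],[0,0,0],0.25]]' 30
python3 -m pendant '[[[0,0,-6],[0,0,0],0.25],[[0,0,-15],[0,0,0],0.25],[[0,0,-25],[0,0,0],0.25],[[0,0,-25],[0,0,0],0.25],[[0,0,-25],[0,0,0],0.25],[[0,0,-25],[0,0,0],0.25],[[0,0,-20],[0,0,0],0.25],[[0,0,-8],[0,0,0],0.25],[[0,0,0],[0,0,0],0.25],[[0,0,0],[0,0,0],0.25]]'
python3 -c "
from h import *
togo([*W['s+'],.185],103.2)"
```

```text
t: 36.37
tool_pos: [0.706, -0.0692, 0.0365]
tool_rot: [1.951, 2.46, 0.001]
contact_force: [-0.1, 0.6, 0.6]
t: 37.03
tool_pos: [0.7061, -0.0689, 0.0365]
tool_rot: [1.951, 2.46, 0.002]
contact_force: [1.0, 0.1, 6.5]
opening: 0.0373
grip_force: 30.4
t: 37.87
tool_pos: [0.7048, -0.0688, 0.1839]
tool_rot: [-1.952, -2.461, 0.0]
contact_force: [0.2, -0.3, -1.6]
opening: 0.0376
grip_force: 30.0
t 37.87 pos [ 0.7048 -0.0688  0.1839] phi 103.18 down [-0.001  0.    -1.   ] | shift mm [-122.  -286.8   -1. ] rows>= 7.5 turn -0.0 F [ 0.2 -0.3 -1.6] open 0.0376 grip 30.0 q6 -0.43
```

```bash
python3 -m pendant '[[[-6,-14,0],[0,0,0],0.25],[[-12,-29,0],[0,0,0],0.25],[[-14,-32,0],[0,0,0],0.25],[[-14,-32,0],[0,0,0],0.25],[[-14,-32,0],[0,0,0],0.25],[[-14,-32,0],[0,0,0],0.25],[[-14,-32,0],[0,0,0],0.25],[[-13,-32,0],[0,0,0],0.25],[[-11,-27,0],[0,0,0],0.25],[[-7,-16,0],[0,0,0],0.25],[[-3,-8,0],[0,0,0],0.25],[[0,0,0],[0,0,0],0.25]]' | sed -n 2p
python3 -m pendant '[[[0,0,0],[0,0,0],0.25],[[0,0,0],[0,0,0],0.25]]' | sed -n 2p
python3 -c "
from h import *
togo([*W['s+'],.0485],103.2)"
```

```text
tool_pos: [0.4527, -0.2529, 0.1823]
tool_pos: [0.455, -0.2521, 0.1836]
t 39.03 pos [ 0.455  -0.2521  0.1836] phi 103.23 down [-0.001  0.001 -1.   ] | shift mm [ -0.6  -1.7 135.1] rows>= 3.2 turn 0.0 F [ 0.5 -0.1 -1.7] open 0.0372 grip 30.1 q6 -0.88
```

```bash
python3 -m pendant '[[[-1,-1,12],[0,0,0],0.25],[[0,0,24],[0,0,0],0.25],[[0,0,24],[0,0,0],0.25],[[0,0,24],[0,0,0],0.25],[[0,0,16],[0,0,0],0.25],[[0,0,9],[0,0,0],0.25],[[0,0,6],[0,0,0],0.25],[[0,0,5],[0,0,0],0.25],[[0,0,5],[0,0,0],0.25],[[0,0,3],[0,0,0],0.25],[[0,0,0],[0,0,0],0.25],[[0,0,0],[0,0,0],0.25]]' |sed -n 2,4p
python3 -m pendant '[[[0,0,2],[0,0,0],0.25],[[0,0,2],[0,0,0],0.25],[[0,0,1],[0,0,0],0.25],[[0,0,0],[0,0,0],0.25]]' | sed -n 2,4p
python3 -m pendant '[[[0,0,1],[0,0,0],0.25],[[0,0,0],[0,0,0],0.25]]' | sed -n 2,4p
```

```text
tool_pos: [0.4542, -0.2543, 0.0569]
tool_rot: [1.951, 2.461, 0.0]
contact_force: [-0.9, -0.9, -0.4]
tool_pos: [0.4537, -0.2539, 0.0511]
tool_rot: [-1.952, -2.461, 0.0]
contact_force: [0.2, -0.8, -1.5]
tool_pos: [0.4537, -0.254, 0.0502]
tool_rot: [-1.952, -2.462, -0.0]
contact_force: [-0.5, 0.5, -1.0]
```

```bash
python3 -m pendant '[[[0,0,1],[0,0,0],0.25],[[0,0,0],[0,0,0],0.25]]' | sed -n 2,4p
python3 -m pendant '[[[0,0,1],[0,0,0],0.25],[[0,0,0],[0,0,0],0.25]]' | sed -n 2,4p
```

```text
tool_pos: [0.4537, -0.254, 0.0491]
tool_rot: [-1.952, -2.461, -0.0]
contact_force: [-0.7, -0.9, -1.0]
tool_pos: [0.454, -0.2542, 0.0485]
tool_rot: [1.952, 2.461, -0.0]
contact_force: [-0.5, 1.0, -0.1]
```

```bash
python3 -m pendant '[[[0,0,0.5],[0,0,0],0.25],[[0,0,0],[0,0,0],0.5],[[0,0,0],[0,0,0],0.6],[[0,0,0],[0,0,0],0.8],[[0,0,0],[0,0,0],0.8],[[0,0,0],[0,0,0],0.8],[[0,0,-10],[0,0,0],0.8],[[0,0,-25],[0,0,0],0.8],[[0,0,-30],[0,0,0],0.9],[[0,0,-30],[0,0,0],1],[[0,0,-30],[0,0,0],1],[[0,0,-30],[0,0,0],1]]' | sed -n 1,4p
python3 -m pendant '[[[-15,0,0],[0,0,0],1],[[-30,-10,0],[0,0,0],1],[[-30,-10,0],[0,0,0],1],[[-30,-10,0],[0,0,0],1],[[-30,-10,0],[0,0,0],1],[[-30,-10,0],[0,0,0],1],[[-30,-10,0],[0,0,0],1],[[-30,-10,0],[0,0,0],1],[[-30,-10,0],[0,0,0],1],[[-15,0,0],[0,0,0],1],[[0,0,0],[0,0,0],1],[[0,0,0],[0,0,0],1]]' | sed -n 1,4p
python3 - <<'E'
from h import *
a=optics.get_image('top')[:,:,::-1];b=optics.get_image('scene')[:,:,::-1]
cv2.imwrite('pics/f.png',np.hstack([cv2.resize(a[140:400,90:530],(440,260)),cv2.resize(b[130:410,140:440],(360,336))[:260]]) if 0 else np.vstack([cv2.resize(a[140:390,90:530],(528,300)),cv2.resize(b[130:420,180:480],(528,510))[:300]]))
E
```

```text
t: 41.87
tool_pos: [0.4537, -0.2539, 0.2051]
tool_rot: [1.951, 2.461, 0.0]
contact_force: [0.7, -1.0, -1.2]
t: 42.87
tool_pos: [0.4373, -0.5354, 0.203]
tool_rot: [-1.953, -2.461, -0.001]
contact_force: [-0.3, 0.6, -0.2]
```

View pics/f.png

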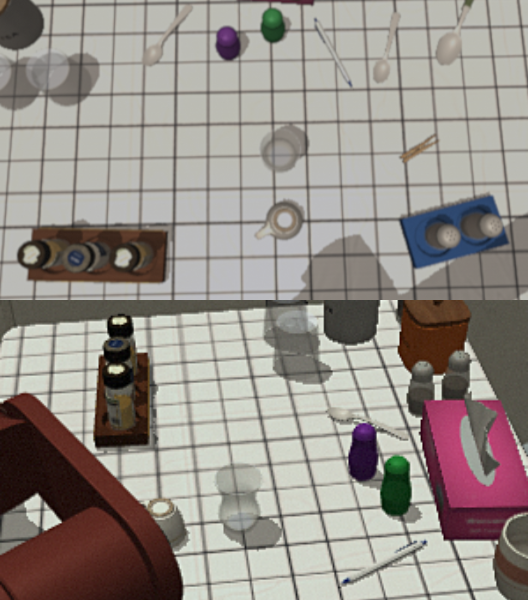

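The final picture shows three upright jars in the rack with blue in the middle (caps at (33,255), (80,257) and (128,257)). Both silver shakers are upright in the stand at (446,236) and (489,224). The glass, cup and peg haven't moved, so I hand the job in.

```bash
python3 -c "
from station import ctrl
print(ctrl.finish_job())"
```

```text
the job is handed in; nothing more can be done
None
```

The job is handed in at about 43 s of the 128 s: all three jars stand in the rack with blue in the middle, both open-table shakers stand in the blue stand, and the tea glass, peg and cup look unmoved in the final picture.

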